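# Turn over the cone-loading plate

### The arm

A 6-joint arm with a two-finger parallel gripper is mounted at the origin on the work surface. World frame = base frame: x ahead of the robot, y to its left, z up, the work surface at z = 0. Lengths are in m, angles in degrees, forces in N, time in s.
With the tool pointing down it reaches from about 0.4 to 0.825 m from the base axis. Payload 7 kg.
Tool frame: the origin (TCP) lies midway between the tips of the shut fingers; the grasp point (between the pads) lies 19 mm behind it; z points along the fingers, x is the direction in which the jaws open and shut, and the axes are right-handed (so a half turn about z gives the same grasp; the last joint's range is limited). The gripper opens to 88 mm and grips with 3 to 60 N. Pads are 19 mm wide; open, the fingers measure 130 mm over their backs; the gripper's body (78 mm by 193 mm) begins 47 mm behind the grasp point.
Start: joints at [-54.425, 20.546, 0.682, 0, -70.136, -16.507], TCP at [0.22, -0.638, 0.187] pointing down, gripper open.
Joint ranges: [-176.03, 176.03], [-82.01, 121.73], [-58.28, 71.71], [-173.87, 95.51], [-174.79, -0.11], [-173.66, 173.66]. Speed limits (degrees/s): [136.94, 136.94, 172.46, 180, 180, 180].

### API

Orientations are given as [roll, pitch, yaw] about the fixed x, y, z axes, in that order (R = Rz(yaw) Ry(pitch) Rx(roll)).
In Python, from plant import ctrl, vision, nets gives the robot as it stands.
- The arm moves only by the shell command python3 -m jog 'ROWS'. ROWS is text: rows parted by semicolons, each of 7 numbers parted by spaces: the turn, a rotation vector about the tool's x, y, z in units of 0.1 rad (1.0 is 0.1 rad), then the shift along the tool's x, y, z in units of 4 cm (1.0 is 4 cm), then the opening, from -1 (shut) to 1 (fully open). In form: rx ry rz x y z jaw; .... A call has 1 to 8 rows; each row shifts and turns the commanded pose from where the row before left it, along the tool's axes as they then stand; what a row does not reach is not made up. A row lasts 1/8 s, in which the tool goes at most 62.5 mm and 10.7 degrees, less where a joint would pass 70% of its speed; a pose out of reach is approached as far as the arm can. A call with a number of a shift or a turn outside -1 to 1 is refused whole. A call with a gripper value outside its range is refused whole. The fingers move at their own pace and stop on an object; the grip force is fixed at half the most. Time passes only in rows, so rows that do not move let the fingers close. It gives the time, the measured TCP pose, the force and the opening at its end, in the units of the state.
- ctrl.get_obs(): the state, without advancing time (a new reading comes with each control period).
- vision.snapshot(name): name is "scene" or "side" or "wrist"; returns (picture, depth): 420x560x3 uint8, red, green, blue; 420x560 float32, m along the optical axis (not along the pixel's ray), 0 where there is no reading.
- vision.camera_info(name): a dict with "camera_matrix" (3x3 intrinsics, pixels), "camera_from_world" (4x4, takes a point from world to camera coordinates); the wrist camera has in their place "tool_from_camera" (4x4, takes a point from camera to tool coordinates, whose origin is the TCP and whose axes are the tool frame's). Camera axes: x right, y down, z forward; pixel columns grow to the right and rows downward; lengths in m; the calibration is good to about 2 mm. A picture is of the moment at which its call begins: read the wrist's pose just before it. camera_info takes no time and is no camera call.
- ctrl.close_job(): hands the job in, once; it reports no verdict.
Trained networks look in the newest picture that a camera, given by its name, has taken for a name from the list of things; names that differ only in an ending like _2 or _b are one class to them, and where a whole thing is asked for, a point or a joint stands for the part that bears it (a point fixed in the world has none). Each returns a list of dicts, best first, with "score" (0 to 1); they miss things now and then, are a little off and sometimes report something else, mostly with a low value. They report only what shows in the picture. A call takes as long as a camera call.
- nets.boxes_of(target, camera): "location" ([x, y, z] in m, in world coordinates, good to about 4 mm: the middle of the surface that is visible of it).
The state is a dict: "clock": time; "joint_pos": joint angles; "qvel": joint speeds; "tau": joint torques, N m; "tool_pos": TCP position; "orientation": TCP orientation; "force": force on the tool from outside, world axes, zero at the start; "moment": the same for the moment, N m; "opening": finger opening in m.
Only numpy, scipy, OpenCV 4.12 (cv2) and the standard library are available. Lean on these libraries where they do the work, as an engineer would, in place of code of your own. Each camera call takes 0.05 s, during which the arm holds its last target.

### The job

Two small reclined stands on the packing bench each carry a wooden loading plate hung on two pins. The one that shows its plain two-rib face must be changed over to small cones: lift that plate off its pins, turn it over so that its six-rib face looks outward, and hang it back on the same stand's pins, grip tab up, lying flush against the stand's bed, and let go. Leave the plate on the other stand as it is.

Things in the scene. Friction and masses are not known exactly. Their poses are not given: they have to be found in the camera images.
- plate_grip (a point): Grip tab centre of the plywood plate to turn over (0.18 kg). Plate 130 x 130 x 10 mm, 24 mm over the 7 mm ribs on both faces; on its top edge a tab 50 mm wide, 50 high, 12 thick, this point 25 mm above that edge. Pinch it along z, fingers down along -y. y: up the plate; z: square to it, out of the two-rib face (starts pointing out of the stand, must end pointing into it).
- seat (a point): Fixed point on the same stand: where the tab centre lies when the plate hangs home on the pins, either face out. y: up the bed's slope; z: square to the bed, outward; x: across. The bed leans 30 degrees back from upright, facing away from the robot; its face is at z = -12 mm here, its top edge at y = -35 mm, so the tab stands free.
- stand_bed: The stand's aluminium bed, 150 mm wide; origin on its face, 90 mm down the slope from the seat; axes as the seat's. Steel pins stick out 22 mm along z: upper 16 mm thick at y = 35 mm, lower 10 mm thick at y = -30 mm. The plate's two square 28 mm windows have 6 mm play all round when held 6 mm up the slope from home; at home the upper window rests on its pin. Draw 35 mm out to clear.
- plate2_grip (a point): Tab centre of the like plate on the other, like stand, which already shows its six-rib face; z points outward from the stand. To be left alone.

How it is judged:
By the outcome, as a careful person would: the job done as asked, in the order asked, and still so for the second after the job is handed in, with the robot touching nothing.
It also fails if it takes over 48 s, if anything falls off the work surface, if the arm or the gripper's body presses on something with over 40 N, if the wrist force passes 120 N, or if a joint passes its speed limit or range.

## Working session

There is one attempt and no reset: what is moved stays moved. The work goes in short steps, Python scripts to look and compute and a shell command to move; the robot and the scene stay as the last step left them, time stands still between calls to the robot, and variables do not carry over. Pictures are saved under pics/ and viewed, and the job is handed in when it is done.

```bash
ls; mkdir -p pics; python3 - <<'E'
from plant import ctrl, vision, nets
import cv2, numpy as np
print(ctrl.get_obs())
for n in ["scene","side","wrist"]:
    p,d=vision.snapshot(n); cv2.imwrite(f"pics/{n}0.png",p[:,:,::-1]); np.save(f"pics/{n}0.npy",d)
    print(n,vision.camera_info(n))
    for t in ["plate_grip","stand_bed"]:
        for b in nets.boxes_of(t,n): print(t,b)
E
```

```text
pics
{'clock': 0.0, 'joint_pos': array([-5.44267304e+01,  2.05925418e+01,  6.33165435e-01, -2.27226291e-02,
       -7.01363995e+01, -1.65059052e+01]), 'qvel': array([-0.05555475,  0.02233931,  0.009075  , -0.02216482, -0.03088557,
        0.02964379]), 'tau': array([-3.16729136e-03, -5.82723498e+01,  2.93035322e+01,  6.99691236e+00,
        6.65183121e-03, -1.39541976e-04]), 'tool_pos': array([ 0.22029155, -0.63743425,  0.18609746]), 'orientation': array([-1.79993266e+02, -9.78984161e-02,  1.09059620e+02]), 'force': array([-0.56878481, -0.06415855,  0.43000652]), 'moment': array([ 0.03381757,  0.02644291, -0.03009399]), 'opening': 0.08771347968637604}
scene {'camera_matrix': array([[389.9040528 ,   0.        , 278.2692309 ],
       [  0.        , 389.9040528 , 203.97553419],
       [  0.        ,   0.        ,   1.        ]]), 'camera_from_world': array([[ 0.32122281,  0.94684735, -0.01720501, -0.17210698],
       [ 0.75509442, -0.26704967, -0.59876279, -0.26980694],
       [-0.57153155,  0.17934486, -0.8007416 ,  1.09376719],
       [ 0.        ,  0.        ,  0.        ,  1.       
[... 616 characters left out ...]
0.2581, 0.125], 'score': 0.89}
plate_grip {'location': [0.5614, 0.2546, 0.148], 'score': 0.32}
stand_bed {'location': [0.4782, -0.2053, 0.1158], 'score': 0.38}
wrist {'camera_matrix': array([[299.77062841,   0.        , 280.83680612],
       [  0.        , 299.77062841, 210.45457287],
       [  0.        ,   0.        ,   1.        ]]), 'tool_from_camera': array([[ 9.99999001e-01,  5.32042094e-04, -1.30984360e-03,
         8.03361059e-04],
       [-1.56564668e-04,  9.62463406e-01,  2.71411437e-01,
        -7.29082768e-02],
       [ 1.40507885e-03, -2.71410961e-01,  9.62462527e-01,
        -1.97574737e-01],
       [ 0.00000000e+00,  0.00000000e+00,  0.00000000e+00,
         1.00000000e+00]])}
```

View pics/scene0.png

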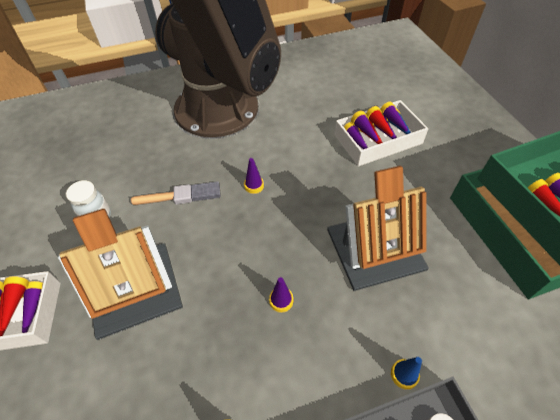

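View pics/side0.png

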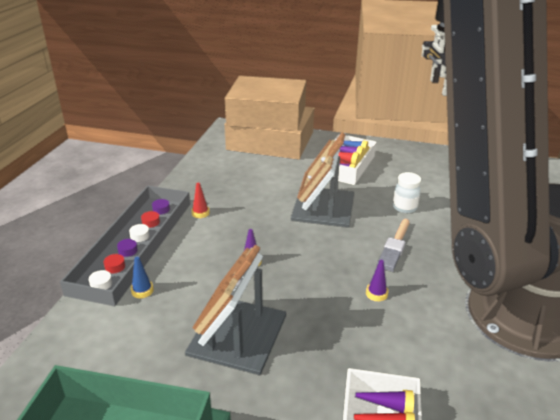

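View pics/wrist0.png

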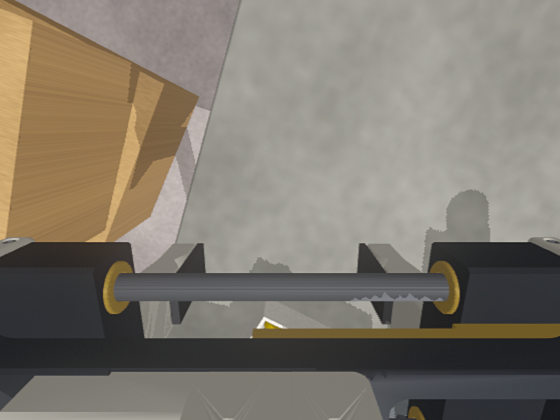

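```bash
cat > h.py <<'E'
import numpy as np, cv2
from plant import ctrl, vision, nets
from scipy.spatial.transform import Rotation as R
def world(cam,d,T=None):
    i=vision.camera_info(cam);K=i["camera_matrix"]
    v,u=np.mgrid[:420,:560]
    P=np.stack([(u-K[0,2])/K[0,0]*d,(v-K[1,2])/K[1,1]*d,d],-1)
    if cam!="wrist":
        M=np.linalg.inv(i["camera_from_world"])
    else: M=T@i["tool_from_camera"]
    W=P@M[:3,:3].T+M[:3,3]; W[d==0]=np.nan
    return W
def tool(o=None):
    o=o or ctrl.get_obs(); T=np.eye(4)
    T[:3,:3]=R.from_euler('xyz',o["orientation"],degrees=True).as_matrix();T[:3,3]=o["tool_pos"];return T
def plane(P):
    P=P[~np.isnan(P).any(1)]
    for k in range(6):
        c=P.mean(0);n=np.linalg.svd(P-c,full_matrices=False)[2][2]
        r=(P-c)@n; P=P[abs(r)<max(2*r.std(),1e-4)]
    if n[0]<0:n=-n
    return c,n,r.std()
def poly(pts):
    m=np.zeros((420,560),np.uint8);cv2.fillPoly(m,[np.array(pts)],1);return m>0
E
python3 - <<'E'
from h import *
p=cv2.imread("pics/scene0.png")
cv2.imwrite("pics/c1.png",cv2.resize(p[170:350,40:200],None,fx=4.4,fy=3.3,interpolation=cv2.INTER_CUBIC)[:600,:800])
d=np.load("pics/scene0.npy");W=world("scene",d)
for n,pl in dict(tab=[(80,222),(98,213),(113,237),(93,245)],field=[(80,260),(130,242),(145,280),(95,300)],floor=[(200,250),(240,250),(240,350),(200,350)]).items():
    print(n,plane(W[poly(pl)]))
q=cv2.imread("pics/side0.png")
cv2.imwrite("pics/c2.png",cv2.resize(q[120:230,280:390],None,fx=5.4,fy=5.4,interpolation=cv2.INTER_CUBIC))
E
```

```text
tab (array([ 0.46198708, -0.28124848,  0.18881889]), array([0.86135051, 0.05891445, 0.50458339]), np.float64(0.0008170040438332692))
field (array([ 0.50193234, -0.28365759,  0.11825537]), array([0.86598572, 0.05723499, 0.49678253]), np.float64(0.0008894352745288717))
floor (array([ 0.55664997, -0.12595592,  0.00073136]), array([ 4.30375778e-04,  2.23718611e-03, -9.99997405e-01]), np.float64(0.000909307423537047))
```

View pics/c1.png

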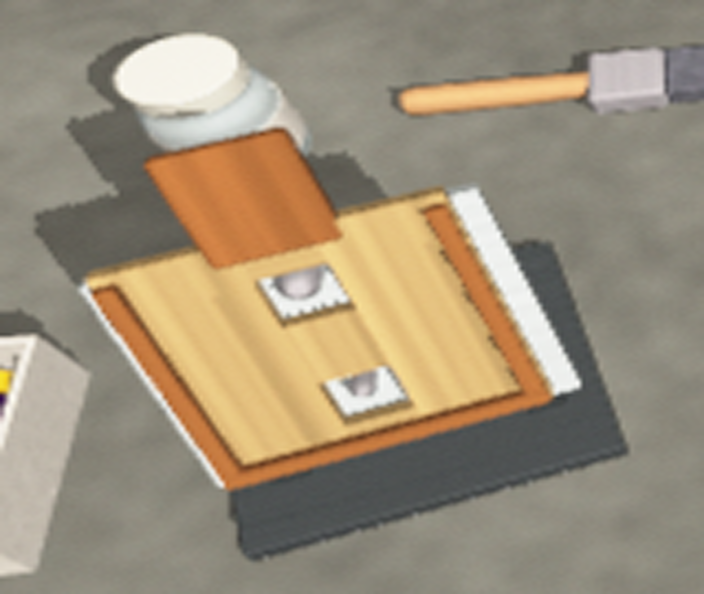

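View pics/c2.png

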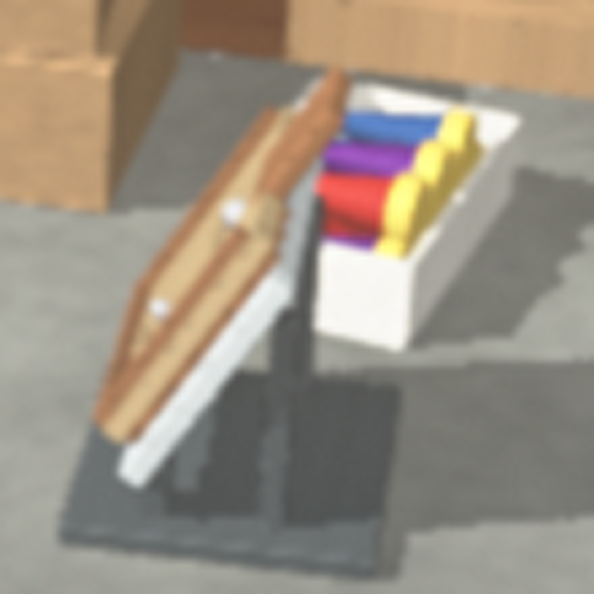

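```bash
python3 - <<'E'
from h import *
d=np.load("pics/scene0.npy");W=world("scene",d)
c,n,_=plane(W[poly([(80,260),(130,242),(145,280),(95,300)])])
z=n; x=np.cross([0,0,1],z);x/=np.linalg.norm(x);y=np.cross(z,x)
print("xyz",x,y,z,"yaw",np.degrees(np.arctan2(z[1],z[0])))
t0=plane(W[poly([(80,222),(98,213),(113,237),(93,245)])])[0]
Q=(W-t0)@np.stack([x,y,z],1)
p=cv2.imread("pics/scene0.png")
hsv=cv2.cvtColor(p,cv2.COLOR_BGR2HSV)
m=poly([(68,218),(98,206),(122,240),(90,255)])&(abs(Q[...,2])<.003)&(hsv[...,1]>140)
print(m.sum())
q=Q[m]; print(np.percentile(q,[0,1,3,10,50,90,97,99,100],axis=0))
# width per y row
for yy in np.arange(-.04,.035,.005):
    s=q[abs(q[:,1]-yy)<.0025]
    if len(s): print(round(yy,3),len(s),s[:,0].min(),s[:,0].max(),s[:,0].mean())
fld=(abs(Q[...,2]+.001)<.009)&poly([(50,210),(160,210),(185,310),(90,330)])
q=Q[fld&~m];print("plate",np.percentile(q,[0,1,3,50,97,99,100],axis=0))
# jar
J=W[poly([(70,185),(85,178),(105,200),(95,213),(75,205)])]
print("jar",np.nanpercentile(J,[2,50,98],axis=0))
for (u,v) in [(82,193),(70,190),(95,190),(82,185),(82,200),(90,208),(165,190),(255,185),(20,300)]: print(u,v,W[v,u])
E
```

```text
xyz [-0.06594842  0.99782303  0.        ] [-0.49570105 -0.03276202  0.86787506] [0.86598572 0.05723499 0.49678253] yaw 3.7813104740704224
1144
[[-2.60021028e-02 -3.27991412e-02 -2.96296065e-03]
 [-2.50519930e-02 -3.14828951e-02 -2.55270540e-03]
 [-2.38911999e-02 -2.99576372e-02 -2.20487880e-03]
 [-2.06755057e-02 -2.54047896e-02 -1.45622824e-03]
 [-1.99920469e-03 -7.93901829e-04 -9.10213992e-06]
 [ 1.76727628e-02  2.37401374e-02  1.38288752e-03]
 [ 2.12954260e-02  2.77585937e-02  2.09370514e-03]
 [ 2.25038204e-02  2.87969534e-02  2.54377713e-03]
 [ 2.40158964e-02  2.98869158e-02  2.99738296e-03]]
-0.035 3 -0.014945286193554817 0.014142163001105417 0.0028523916107075207
-0.03 75 -0.02556062891898763 0.022130990372571338 -0.002158183726217857
-0.025 86 -0.02549093493991038 0.021674098449204253 -0.0010002483867186866
-0.02 92 -0.02559466533843858 0.02272298588157548 -0.0019769684718948443
-0.015 94 -0.026002102764879256 0.022764094293164668 -0.0016487933883120843
-0.01 92 -0.02590783492771418 0.02307109873588984 -0.0005937482434548178
-0.005 96 -0.025158370281656513 0.024015896385879684 
[... 635 characters left out ...]
2767 -0.00785681]
 [-0.00026578 -0.08446822 -0.0003862 ]
 [ 0.06246177 -0.0208539   0.00724859]
 [ 0.0637808   0.01838377  0.0076159 ]
 [ 0.08131025  0.02964726  0.00799651]]
jar [[ 0.24459162 -0.35859696  0.04712696]
 [ 0.28467915 -0.33262053  0.08912211]
 [ 0.43884095 -0.27773975  0.20936904]]
82 193 [ 0.28011197 -0.33723079  0.09068235]
70 190 [ 0.26491049 -0.35999971  0.09215933]
95 190 [ 0.27419479 -0.31367444  0.0837875 ]
82 185 [ 0.25780559 -0.33650045  0.0907052 ]
82 200 [ 0.29778547 -0.33835756  0.08931165]
90 208 [ 0.29900872 -0.33366406  0.06125306]
165 190 [ 0.24954209 -0.18426518  0.00117419]
255 185 [0.32264011 0.01630182 0.02173653]
20 300 [ 0.43341481 -0.49214544  0.00563376]
```

```bash
cat >> h.py <<'E'
xs=np.array([-0.06594842,0.99782303,0.]);ys=np.array([-0.49570105,-0.03276202,0.86787506]);zs=np.array([0.86598572,0.05723499,0.49678253])
S=np.stack([xs,ys,zs],1)
tab=np.array([.4544,-.2830,.1902])
RA=np.stack([zs,-xs,-ys],1); RB=np.stack([-zs,xs,-ys],1)
def delta(Rt,pt,T=None):
    T=tool() if T is None else T
    rv=R.from_matrix(T[:3,:3].T@Rt).as_rotvec()
    return rv/0.1, T[:3,:3].T@(pt-T[:3,3])/0.04
def tcp_for(q,Rt,base=None):
    # grasp point at tab + q (seat coords, m)
    b=tab if base is None else base
    return b+S@np.array(q)+Rt[:,2]*.019
E
python3 - <<'E'
from h import *
def ry(a): return R.from_euler('y',a,degrees=True).as_matrix()
def rx(a): return R.from_euler('x',a,degrees=True).as_matrix()
def rz(a): return R.from_euler('z',a,degrees=True).as_matrix()
# tool axes in flange: x=-zf,y=yf,z=xf
C=np.array([[0,0,1],[0,1,0],[-1,0,0]]).astype(float)
print(rz(-54.4)@ry(20)@ry(70)@rx(16.5)@C, "\n", tool()[:3,:3])
from scipy.optimize import least_squares
for q1 in (-38,-44):
  for pd in (0,20,40):
    for Rt,n in((RA,'A'),(RB,'B')):
      M=(rz(q1)@ry(pd)).T@Rt@C.T
      # M=rx(-s q4) ry(-q5) rx(-q6): 
      e=R.from_matrix(M).as_euler('XYX',degrees=True)
      print(q1,pd,n,"X4",e[0].round(1),"q5",-e[1].round(1),"q6",-e[2].round(1))
for n,Rt in(('A',RA),('B',RB)): print(n,delta(Rt,tcp_for([0,.12,0],Rt)))
E
```

```text
[[-3.27217899e-01  9.44948912e-01  4.96390868e-17]
 [ 9.44948912e-01  3.27217899e-01 -1.26443228e-16]
 [-9.87508144e-17  2.92513239e-17 -1.00000000e+00]] 
 [[-3.26619375e-01  9.45155957e-01 -4.47579488e-05]
 [ 9.45155939e-01  3.26619377e-01  1.84727801e-04]
 [ 1.89215395e-04  1.80324377e-05 -9.99999982e-01]]
-38 0 A X4 20.9 q5 -68.3 q6 -134.2
-38 0 B X4 20.9 q5 -68.3 q6 45.8
-38 20 A X4 25.7 q5 -49.8 q6 -125.0
-38 20 B X4 25.7 q5 -49.8 q6 55.0
-38 40 A X4 37.8 q5 -32.7 q6 -109.1
-38 40 B X4 37.8 q5 -32.7 q6 70.9
-44 0 A X4 23.0 q5 -70.5 q6 -128.2
-44 0 B X4 23.0 q5 -70.5 q6 51.8
-44 20 A X4 27.7 q5 -52.4 q6 -118.5
-44 20 B X4 27.7 q5 -52.4 q6 61.5
-44 40 A X4 39.3 q5 -35.6 q6 -102.7
-44 40 B X4 39.3 q5 -35.6 q6 77.3
A (array([-4.76422721,  3.63444701, 17.90690854]), array([ 6.80631535,  7.21536522, -2.27076901]))
B (array([ -3.3838673 ,  -4.43575395, -12.72860862]), array([ 6.80631535,  7.21536522, -2.27076901]))
```

```bash
python3 -m jog '0 0 0 0 0 -1 0; 0 0 0 0.2 0.2 -1 0; 0 0 0 0.9 1 -0.2 0; 0 0 0 1 1 0 0; 0 0 0 1 1 0 0; 0 0 0 1 1 0 0; 0 0 0 1 1 0 0; 0 0 0 1 1 0 0'
python3 -m jog '-0.2417 -0.3168 -0.9092 0 0 0 0; -0.2417 -0.3168 -0.9092 0 0 0 0; -0.2417 -0.3168 -0.9092 0 0 0 0; -0.2417 -0.3168 -0.9092 0 0 0 0; -0.2417 -0.3168 -0.9092 0 0 0 0; -0.2417 -0.3168 -0.9092 0 0 0 0; -0.2417 -0.3168 -0.9092 0 0 0 0'
python3 -m jog '-0.2417 -0.3168 -0.9092 0 0 0 0; -0.2417 -0.3168 -0.9092 0 0 0 0; -0.2417 -0.3168 -0.9092 0 0 0 0; -0.2417 -0.3168 -0.9092 0 0 0 0; -0.2417 -0.3168 -0.9092 0 0 0 0; -0.2417 -0.3168 -0.9092 0 0 0 0; -0.2417 -0.3168 -0.9092 0 0 0 0; 0 0 0 0 0 0 0'
python3 - <<'E'
from h import *
o=ctrl.get_obs();print(o["joint_pos"],o["tool_pos"],o["orientation"])
print(delta(RB,tcp_for([0,.10,0],RB)))
T=tool();p,d=vision.snapshot("wrist");cv2.imwrite("pics/w1.png",p[:,:,::-1]);np.save("pics/w1.npy",d);np.save("pics/w1T.npy",T)
E
```

```text
clock: 1.45
tool_pos: [0.3756, -0.3247, 0.2754]
orientation: [180.0, 0.0, 109.1]
force: [0.4, 0.4, -0.1]
opening: 0.0439
clock: 2.33
tool_pos: [0.3751, -0.3262, 0.2754]
orientation: [174.8, 15.0, 145.3]
force: [-1.8, -0.6, 0.2]
opening: 0.0442
clock: 3.32
tool_pos: [0.3747, -0.327, 0.2752]
orientation: [180.0, 29.8, -176.4]
force: [0.1, 0.1, 0.6]
opening: 0.0438
[-35.79563519 -10.38189579 -20.65020256 -21.90565004 -57.85008951
  47.60045422] [ 0.37469383 -0.32698442  0.27515545] [ 179.98430257   29.79534283 -176.35690681]
(array([-0.00924584,  0.00139592, -0.02093513]), array([-0.73129482,  0.96811577,  0.84126231]))
```

View pics/w1.png

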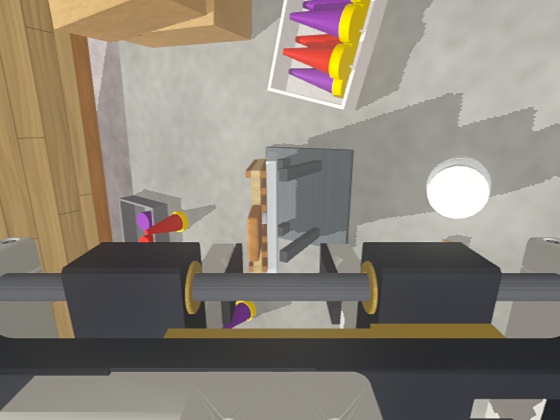

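```bash
python3 -m jog '0 0 0 -0.37 0.48 0.42 0; 0 0 0 -0.36 0.48 0.42 0; 0 0 0 0 0 0 0'
python3 - <<'E'
from h import *
print(delta(RB,tcp_for([0,.10,0],RB)))
T=tool();p,d=vision.snapshot("wrist");cv2.imwrite("pics/w2.png",p[:,:,::-1]);np.save("pics/w2.npy",d);np.save("pics/w2T.npy",T)
E
```

```text
clock: 3.75
tool_pos: [0.4151, -0.2834, 0.26]
orientation: [180.0, 29.7, -176.2]
force: [0.3, -0.3, -0.3]
opening: 0.0439
(array([ 0.01317876, -0.00867363,  0.01007151]), array([ 0.0144115 , -0.05493045, -0.02395684]))
```

View pics/w2.png

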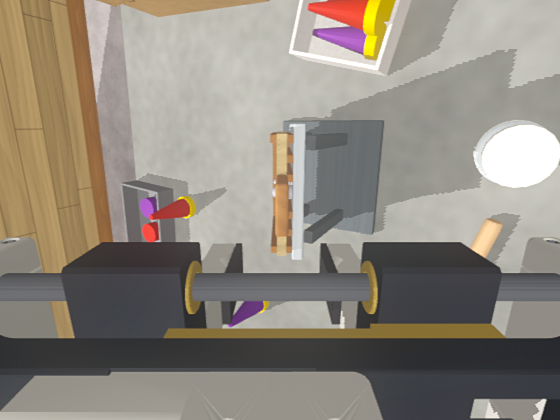

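```bash
python3 - <<'E'
from h import *
d=np.load("pics/w2.npy");T=np.load("pics/w2T.npy");W=world("wrist",d,T);Q=(W-tab)@S
i=vision.camera_info("wrist")
p=cv2.imread("pics/w2.png")
cv2.imwrite("pics/w2c.png",cv2.resize(p[110:270,240:400],None,fx=3.7,fy=3.7,interpolation=cv2.INTER_CUBIC))
for v in (140,150,160,170,180,190,200,210,220,230,240,250):
    r=Q[v,266:308]
    print(v,' '.join("%d/%d"%(a[1]*1e3,a[2]*1e3) for a in r[::3]), "x %.1f"%(1e3*np.nanmedian(Q[v,275:290,0])))
m=poly([(262,120),(310,120),(310,262),(262,262)])
t=m&(Q[...,1]>-.015)&(Q[...,1]<.035)&(abs(Q[...,2])<.02)
print(t.sum(),np.percentile(Q[t],[1,5,50,95,99],axis=0)*1e3)
v,u=np.nonzero(t);print(u.min(),u.max(),v.min(),v.max())
tt=m&(Q[...,1]>-.04)&(Q[...,1]<-.018)&(abs(Q[...,2])<.03)
print(tt.sum(),np.percentile(Q[tt],[1,5,50,95,99],axis=0)*1e3)
E
```

```text
140 -235/25 -229/19 -32/9 -32/6 -26/3 -27/0 -26/-2 -30/-5 -31/-8 -37/-11 -36/-14 -37/-18 -36/-21 -162/-34 x -56.8
150 -233/25 -230/19 -145/12 -146/8 -27/3 -26/0 -28/-2 -90/-6 -89/-10 -37/-12 -37/-15 -36/-18 -37/-21 -185/-36 x -47.1
160 -233/25 -231/20 -146/12 -146/8 -27/3 -27/0 -27/-2 -32/-5 -31/-8 -36/-12 -36/-15 -36/-18 -35/-21 -185/-36 x -37.2
170 -232/25 -229/20 -147/12 -146/8 -25/3 -26/0 -27/-2 -62/-6 -60/-9 -36/-12 -36/-15 -37/-18 -35/-21 -183/-36 x -27.1
180 -233/25 -230/20 -227/15 -4/6 8/3 8/0 7/-2 -3/-5 -31/-9 -37/-12 -38/-15 -36/-18 -37/-21 -184/-37 x -22.8
190 -234/25 -229/20 -53/10 20/5 22/3 22/0 22/-2 21/-4 -48/-9 -37/-12 -36/-15 -36/-18 -36/-22 -185/-37 x -16.9
200 -235/26 -231/20 -227/15 21/5 23/3 24/0 23/-2 22/-4 -81/-10 -37/-12 -35/-15 -36/-19 -36/-22 -185/-38 x -8.1Traceback (most recent call last):
  File "<stdin>", line 8, in <module>
  File "<stdin>", line 8, in <genexpr>
ValueError: cannot convert float NaN to integer
```

View pics/w2c.png

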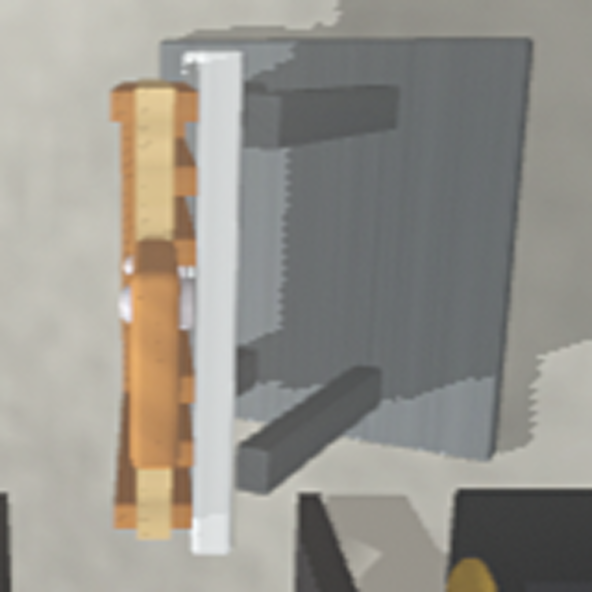

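```bash
python3 - <<'E'
from h import *
d=np.load("pics/w2.npy");T=np.load("pics/w2T.npy");W=world("wrist",d,T);Q=(W-tab)@S*1e3
for v in list(range(128,140))+list(range(172,190))+list(range(226,262)):
    q=Q[v,277:289];q=q[~np.isnan(q).any(1)]
    b=Q[v,294:302];b=b[~np.isnan(b).any(1)]
    f=lambda a: np.median(a,0).round(1) if len(a) else None
    print(v,f(q),f(b))
E
```

```text
128 [ -67.  -211.    -2.2] [-68.3 -36.6 -16.3]
129 [ -65.5 -210.9   -2.2] [-67.3 -36.1 -16.2]
130 [ -64.  -210.6   -2.3] [-66.3 -36.6 -16.3]
131 [ -63.4 -154.    -1.9] [-65.3 -37.3 -16.4]
132 [-63.2 -91.7  -1.5] [-64.4 -36.6 -16.3]
133 [-63.2 -45.1  -1.2] [-63.4 -36.3 -16.3]
134 [-62.6 -26.8  -1.1] [-62.4 -37.  -16.4]
135 [-61.7 -26.6  -1.1] [-61.4 -36.4 -16.4]
136 [-60.7 -27.2  -1.1] [-60.4 -36.1 -16.4]
137 [-59.8 -26.8  -1.1] [-59.4 -36.4 -16.4]
138 [-58.8 -26.7  -1.1] [-58.4 -37.1 -16.4]
139 [-57.8 -26.6  -1.1] [-57.4 -36.7 -16.5]
172 [-25.1 -27.   -1.2] [-23.7 -36.8 -17. ]
173 [-24.  -27.3  -1.2] [-22.7 -36.3 -17. ]
174 [-23.1 -27.   -1.2] [-21.6 -36.4 -17.1]
175 [-23.  -21.1  -1.1] [-20.5 -37.  -17.1]
176 [-23.  -15.   -1.1] [-19.4 -37.2 -17.1]
177 [-22.9  -9.3  -1.1] [-18.4 -36.7 -17.1]
178 [-22.9  -3.5  -1. ] [-17.4 -36.3 -17.1]
179 [-22.8   1.5  -1. ] [-16.2 -37.1 -17.2]
180 [-23.1   8.1  -1. ] [-15.2 -36.6 -17.1]
181 [-23.   12.6  -0.9] [-14.  -37.2 -17.2]
182 [-23.   17.9  -0.9] [-13.  -36.8 -17.2]
183 [-22.7  21.1  -0.9] [-12.  -36.5 -17.2]
184 [-22.1  22.3  -0.9] [-11.  -
[... 1106 characters left out ...]
0.  -36.8 -18.4]
247 [ 57.3 -27.4  -1.5] [ 61.3 -37.2 -18.5]
248 [ 58.2 -26.8  -1.5] [ 62.4 -36.8 -18.5]
249 [ 59.6 -27.3  -1.5] [ 63.9 -37.4 -18.6]
250 [ 60.8 -27.4  -1.5] [ 64.9 -36.8 -18.5]
251 [ 62.  -27.3  -1.5] [ 66.1 -36.9 -18.5]
252 [ 62.9 -26.6  -1.5] [ 67.2 -36.6 -18.5]
253 [ 64.4 -27.5  -1.5] [ 68.5 -36.7 -18.7]
254 [ 65.5 -27.2  -1.5] [ 69.8 -37.  -18.6]
255 [ 66.8 -27.3  -1.5] [ 71.  -36.9 -18.7]
256 [ 154.4 -217.5   -3.1] [ 72.1 -36.6 -18.7]
257 [ 156.1 -217.    -3.1] [ 73.6 -37.1 -18.7]
258 [ 158.4 -217.9   -3.1] [ 74.9 -37.2 -18.7]
259 [ 160.3 -217.8   -3.1] [ 76.3 -37.5 -18.8]
260 [ 162.2 -217.6   -3.1] [ 155.  -202.4  -29.1]
261 [ 164.2 -217.8   -3.1] [ 157.2 -203.   -29.2]
```

```bash
python3 - <<'E'
from h import *
d=np.load("pics/w2.npy");T=np.load("pics/w2T.npy");W=world("wrist",d,T);Q=(W-tab)@S*1e3
E=[]
for v in range(120,262):
    row=[Q[v,u] for u in range(270,320) if abs(Q[v,u,1]+37)<2.5 and Q[v,u,2]<-9]
    if len(row)>2: r=np.array(row);E.append([np.median(r[:,0]),r[:,2].max(),r[:,2].min()])
E=np.array(E);print(E[:,0].min(),E[:,0].max())
for k in(1,2): 
    f=np.polyfit(E[:,0],E[:,k],1);print(np.degrees(np.arctan(f[0])),f[1],(E[:,k]-np.polyval(f,E[:,0])).std())
E2=[]
for v in range(184,236):
    r=np.array([Q[v,u] for u in range(262,300) if Q[v,u,1]>15]);E2.append([np.median(r[:,0]),r[:,2].max(),r[:,2].min()])
E2=np.array(E2);print(E2[:,0].min(),E2[:,0].max())
for k in(1,2): 
    f=np.polyfit(E2[:,0],E2[:,k],1);print(np.degrees(np.arctan(f[0])),f[1],E2[:,k].std())
print(delta(RB,tcp_for([.0012,.0-.0018,.0],RB)))
E
```

```text
-73.13790434473032 76.21386766756976
0.017045460995879037 -11.972126749539854 0.5707588588938386
0.09540475875196544 -22.911777837844728 0.3429397398127543
-22.053131512968807 24.351350897249635
0.06686701432134397 5.675854372005438 0.124570583378939
1.1232679646730803 -5.232505304901794 0.4196038232916297
(array([ 0.00780604, -0.00508506,  0.01428025]), array([ 0.01455881, -0.01019132,  2.53367268]))
```

```bash
python3 -m jog '0 0 0 0.015 -0.01 0.65 0; 0 0 0 0 0 0.65 0; 0 0 0 0 0 0.65 0; 0 0 0 0 0 0.58 0; 0 0 0 0 0 0 0; 0 0 0 0 0 0 0'
python3 - <<'E'
from h import *
print(delta(RB,tcp_for([.0012,-.0018,.0],RB)))
p,d=vision.snapshot("wrist");cv2.imwrite("pics/w3.png",p[:,:,::-1]);np.save("pics/w3.npy",d);np.save("pics/w3T.npy",tool())
E
```

```text
clock: 4.55
tool_pos: [0.4643, -0.2829, 0.1732]
orientation: [-180.0, 29.8, -176.2]
force: [0.2, -1.3, -0.1]
opening: 0.0434
(array([-0.00800122,  0.00439917,  0.00103878]), array([0.00343677, 0.04326042, 0.02909187]))
```

View pics/w3.png

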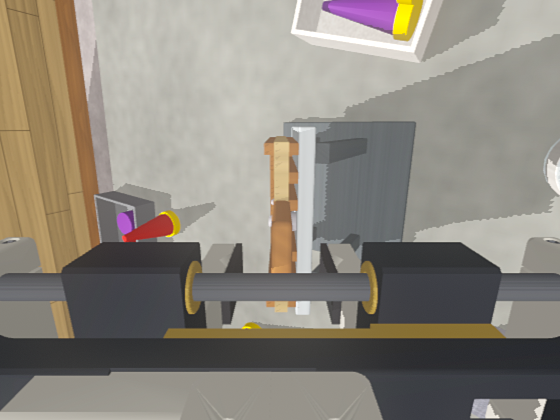

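```bash
python3 -m jog '0 0 0 0 0.03 0.02 -1; 0 0 0 0 0 0 -1; 0 0 0 0 0 0 -1; 0 0 0 0 0 0 -1; 0 0 0 0 0 0 -1; 0 0 0 0 0 0 -1'
python3 - <<'E'
from h import *
print(delta(RB,tcp_for([.0012,-.0018,.0],RB)),ctrl.get_obs()["opening"],ctrl.get_obs()["force"])
E
```

```text
clock: 5.35
tool_pos: [0.4648, -0.2812, 0.1718]
orientation: [-180.0, 29.8, -176.2]
force: [-0.1, 0.4, 0.9]
opening: 0.0111
(array([-0.00262931,  0.00376923,  0.00294465]), array([-0.00096954,  0.00239355, -0.00922178])) 0.011052646412208586 [-0.07442037  0.39033603  0.89978511]
```

```bash
python3 -c "
from h import *;np.save('home.npy',tool())"
python3 -m jog '0 0 0 0 0 -0.08 -1; 0 0 0 0 0 -0.07 -1; 0 0 0 0 0 0 -1; 0 0 0 0 0 0 -1'
python3 -c "
from h import *;print(delta(RB,tcp_for([.0012,.0042,.0],RB)),ctrl.get_obs()['force'])"
```

```text
clock: 5.85
tool_pos: [0.4616, -0.2814, 0.1769]
orientation: [-180.0, 29.8, -176.2]
force: [0.9, 1.3, 0.2]
opening: 0.0114
(array([-0.00269541,  0.00219953,  0.00218873]), array([-0.00585118,  0.00216243, -0.00863428])) [0.8524867  1.33638071 0.15898456]
```

```bash
python3 -m jog '0 0 0 -0.15 0 0 -1; 0 0 0 -0.25 0 0 -1; 0 0 0 -0.35 0 0 -1; 0 0 0 -0.35 0 0 -1; 0 0 0 0 0 0 -1; 0 0 0 0 0 0 -1'
python3 - <<'E'
from h import *
print(delta(RB,tcp_for([.0012,.0042,.0],RB)),ctrl.get_obs()["opening"],ctrl.get_obs()["force"])
p,d=vision.snapshot("side");cv2.imwrite("pics/s4.png",p[:,:,::-1])
p,d=vision.snapshot("wrist");cv2.imwrite("pics/w4.png",p[:,:,::-1]);np.save("pics/w4.npy",d);np.save("pics/w4T.npy",tool())
E
```

```text
clock: 6.6
tool_pos: [0.4994, -0.2785, 0.1982]
orientation: [180.0, 29.7, -176.2]
force: [0.1, -1.1, -2.4]
opening: 0.0113
(array([ 0.00531543, -0.00696779,  0.0018297 ]), array([ 1.08093043, -0.00900708, -0.01744438])) 0.011315753297935084 [ 0.12031607 -1.07380192 -2.41616578]
```

View pics/s4.png

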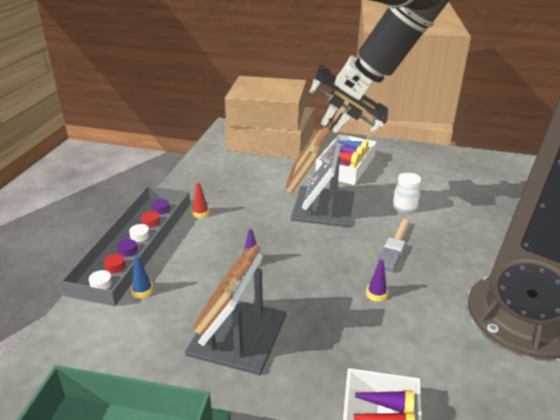

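View pics/w4.png

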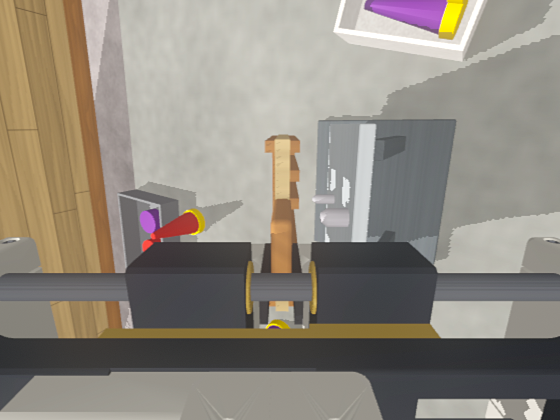

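```bash
python3 -m jog '0 0 0 -0.5 0 -0.2 -1; 0 0 0 -0.5 0 -0.5 -1; 0 0 0 -0.4 0 -0.3 -1; 0 0 0 0 0 0 -1; 0 0 0.5 0 0 0 -1; 0 0 1 0 0 0 -1; 0 0 1 0 0 0 -1; 0 0 1 0 0 0 -1'
python3 -c "
from h import *;print(ctrl.get_obs()['joint_pos'])"
for i in 1; do python3 -m jog '0 0 1 0 0 0 -1; 0 0 1 0 0 0 -1; 0 0 1 0 0 0 -1; 0 0 1 0 0 0 -1; 0 0 1 0 0 0 -1; 0 0 1 0 0 0 -1; 0 0 1 0 0 0 -1; 0 0 1 0 0 0 -1'; done
python3 -m jog '0 0 1 0 0 0 -1; 0 0 1 0 0 0 -1; 0 0 1 0 0 0 -1; 0 0 1 0 0 0 -1; 0 0 1 0 0 0 -1; 0 0 1 0 0 0 -1; 0 0 1 0 0 0 -1; 0 0 1 0 0 0 -1'
python3 -m jog '0 0 1 0 0 0 -1; 0 0 1 0 0 0 -1; 0 0 1 0 0 0 -1; 0 0 1 0 0 0 -1; 0 0 1 0 0 0 -1; 0 0 1 0 0 0 -1; 0 0 1 0 0 0 -1; 0 0 1 0 0 0 -1'
python3 -c "
from h import *;print(ctrl.get_obs()['joint_pos'],delta(RA,tcp_for([.0012,.05,.09],RA)))"
```

```text
clock: 7.7
tool_pos: [0.5277, -0.2766, 0.2598]
orientation: [168.8, 27.7, 160.7]
force: [0.4, 0.1, -2.8]
opening: 0.0114
[-16.66994183  -3.81416058 -20.38792884 -13.94342734 -46.17537881
   7.43160957]
clock: 8.7
tool_pos: [0.5277, -0.2766, 0.2598]
orientation: [152.4, 11.5, 114.8]
force: [0.5, 0.8, -2.8]
opening: 0.0111
clock: 9.7
tool_pos: [0.5277, -0.2766, 0.2598]
orientation: [152.1, -10.7, 74.5]
force: [0.3, -0.1, -2.2]
opening: 0.0111
clock: 10.7
tool_pos: [0.5277, -0.2766, 0.2598]
orientation: [167.9, -27.3, 29.0]
force: [0.2, -0.5, -1.9]
opening: 0.0109
[ -16.6708325    -3.8107308   -20.38896331  -13.94234497  -46.17421171
 -130.07761221] (array([-0.01073107,  0.0142358 ,  3.87734147]), array([-0.19855383, -0.07104145, -0.17819501]))
```

```bash
python3 -m jog '0 0 0.97 0 0 0 -1; 0 0 0.97 0 0 0 -1; 0 0 0.97 0 0 0 -1; 0 0 0.96 0 0 0 -1; 0 0 0 0 0 0 -1; 0 0 0 0 0 0 -1'
python3 - <<'E'
from h import *
print(ctrl.get_obs()['joint_pos'],delta(RA,tcp_for([.0012,.0042,.09],RA)))
for n in ("scene","side","wrist"):
    p,d=vision.snapshot(n);cv2.imwrite(f"pics/{n}5.png",p[:,:,::-1]);np.save(f"pics/{n}5.npy",d)
np.save("pics/w5T.npy",tool())
E
```

```text
clock: 11.45
tool_pos: [0.5281, -0.2768, 0.2606]
orientation: [179.8, -29.7, 4.2]
force: [-0.0, -0.5, -1.5]
opening: 0.0111
[ -16.66684164   -3.83118095  -20.33485024  -13.91811334  -46.185421
 -151.95125913] (array([-0.00236507,  0.00688674,  0.06546537]), array([-0.22798885,  0.00228548,  0.97950274]))
```

View pics/wrist5.png

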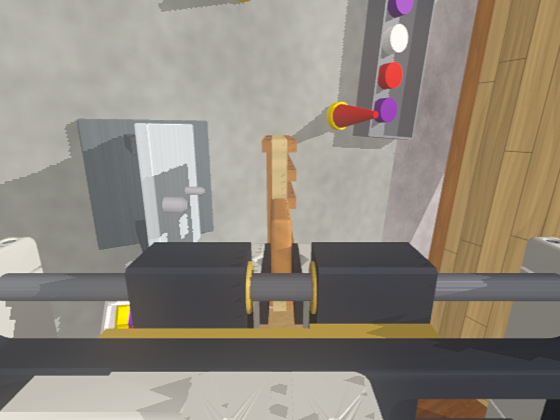

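View pics/scene5.png

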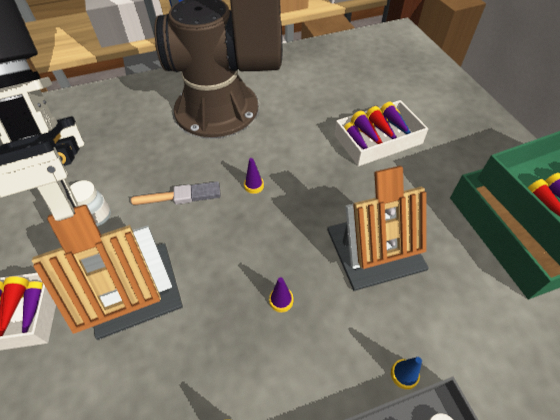

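```bash
python3 - <<'E'
from h import *
def tl(n,k):
    d=np.load(f"pics/{n}.npy");return world("wrist",d,np.eye(4))*1e3
for n,k,(u0,u1) in (("w2",2,(277,289)),("w4",4,(276,290)),("wrist5",5,(273,286))):
    Q=tl(n,k)
    out=[]
    for v in range(125,236):
        q=Q[v,u0:u1];q=q[~np.isnan(q).any(1)]
        out.append(np.r_[v,np.median(q,0)])
    out=np.array(out)
    dz=np.diff(out[:,3])
    print(n,[ (o.round(1).tolist()) for o in out if o[0] in (130,132,134,136,138,140,144,150,160,170)])
    for a in np.nonzero(abs(dz)>4)[0]: print("  jump",out[a].round(1),out[a+1].round(1))
    for v in (150,170,220,235):
        q=Q[v,255:305]; 
        s=q[(abs(q[:,0])<12)&(q[:,2]<np.nanmin(q[:,2])+6)]; print("   row",v,"x range",s[:,0].min().round(1),s[:,0].max().round(1),"z",np.median(s[:,2]).round(1))
d=np.load("pics/wrist5.npy");T=np.load("pics/w5T.npy");Q=(world("wrist",d,T)-tab)@S*1e3
# bed top edge : y -37, z -12..-23
m=(abs(Q[...,1]+37)<3)&(Q[...,2]<-8)&(Q[...,2]>-26)&(abs(Q[...,0])<90)
print(m.sum(),Q[m].min(0),Q[m].max(0)); v,u=np.nonzero(m);print(u.min(),u.max(),v.min(),v.max())
# bed face
f=poly([(150,140),(190,140),(190,180),(155,180)])
print("bedface",plane(world("wrist",d,T)[f])[1],zs,np.nanmedian(Q[f],0))
p=cv2.imread("pics/wrist5.png");cv2.imwrite("pics/w5c.png",cv2.resize(p[105:275,60:310],None,fx=3.2,fy=3.2,interpolation=cv2.INTER_CUBIC))
E
```

```text
w2 [[130.0, 2.6, -67.1, 290.5], [132.0, 2.0, -66.5, 171.7], [134.0, 1.7, -66.0, 106.8], [136.0, 1.7, -64.0, 107.2], [138.0, 1.7, -62.1, 106.7], [140.0, 1.7, -60.2, 107.4], [144.0, 1.7, -56.4, 106.5], [150.0, 1.7, -50.5, 106.6], [160.0, 1.7, -40.5, 107.1], [170.0, 1.8, -30.5, 106.8]]
  jump [130.    2.6 -67.1 290.5] [131.    2.3 -66.6 233.9]
  jump [131.    2.3 -66.6 233.9] [132.    2.  -66.5 171.7]
  jump [132.    2.  -66.5 171.7] [133.    1.8 -66.5 125. ]
  jump [133.    1.8 -66.5 125. ] [134.    1.7 -66.  106.8]
  jump [174.    1.8 -26.4 106.9] [175.    1.7 -26.3 101. ]
  jump [175.    1.7 -26.3 101. ] [176.    1.7 -26.3  94.9]
  jump [176.    1.7 -26.3  94.9] [177.    1.7 -26.3  89.2]
  jump [177.    1.7 -26.3  89.2] [178.    1.7 -26.3  83.4]
  jump [178.    1.7 -26.3  83.4] [179.    1.6 -26.2  78.4]
  jump [179.    1.6 -26.2  78.4] [180.    1.6 -26.4  71.8]
  jump [180.    1.6 -26.4  71.8] [181.    1.6 -26.3  67.3]
  jump [181.    1.6 -26.3  67.3] [182.    1.6 -26.4  62. ]
   row 150 x range -3.8 5.2 z 106.5
   row 170 x range -3.8 4.3 z 106.6
   row 220 x range -5.1 5.6 z 57.1
 
[... 1105 characters left out ...]
3.  -62.3 300.2] [134.   -1.9 -65.5 122.8]
  jump [134.   -1.9 -65.5 122.8] [135.   -1.6 -65.5  89.4]
  jump [135.   -1.6 -65.5  89.4] [136.   -1.5 -65.6  61.8]
  jump [136.   -1.5 -65.6  61.8] [137.   -1.3 -65.6  38.5]
  jump [137.   -1.3 -65.6  38.5] [138.   -1.2 -65.6  20.1]
  jump [138.   -1.2 -65.6  20.1] [139.   -1.1 -65.5   5.3]
   row 150 x range -5.8 10.4 z 5.2
   row 170 x range -5.9 9.3 z 5.5
   row 220 x range -5.2 5.2 z -43.1
   row 235 x range -5.8 5.8 z -44.4
1761 [-32.35505419 -39.97629986 -24.13388854] [ 76.56322607 -34.49434096 -11.34487535]
134 161 123 245
bedface [0.86499389 0.05663148 0.49857642] [0.86598572 0.05723499 0.49678253] [ 41.46191575 -83.81053529 -11.76534003]
```

View pics/w5c.png

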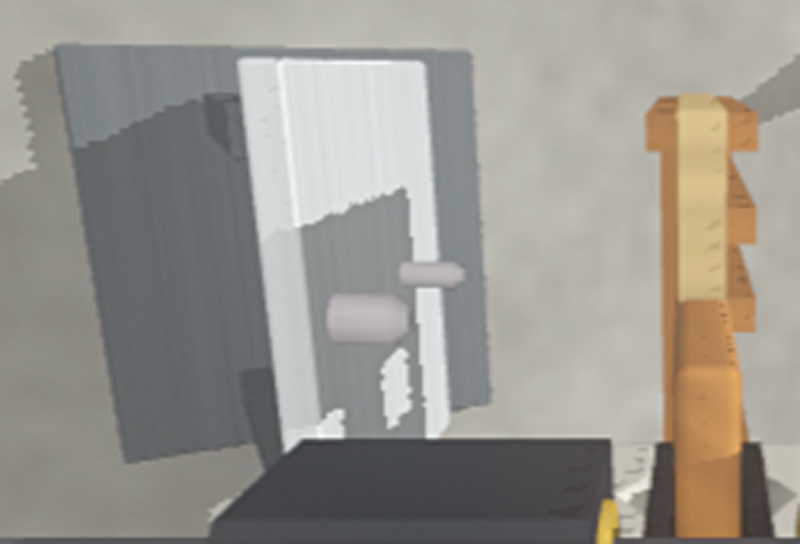

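```bash
python3 - <<'E'
from h import *
d=np.load("pics/scene5.npy");W=world("scene",d)
p=cv2.imread("pics/scene5.png");cv2.imwrite("pics/s5c.png",cv2.resize(p[170:350,20:200],None,fx=3.3,fy=3.3,interpolation=cv2.INTER_CUBIC))
# rib tops: points in plate area, take plane coordinates
T=np.load("pics/w5T.npy"); g=T[:3,3]-T[:3,2]*.019
Q=(W-g)@S*1e3
m=poly([(40,262),(128,230),(155,292),(80,325)])
q=Q[m]
print(np.percentile(q[:,2],[5,25,50,75,95]))
rt=m&(Q[...,2]>9.5)&(Q[...,2]<15)
c,n,s=plane(W[rt]);print("ribtops",S.T@n,s,np.nanmedian(Q[rt],0))
t=poly([(58,222),(80,210),(92,235),(72,245)]);c,n,s=plane(W[t]);print("tab",S.T@n,s,np.nanmedian(Q[t],0))
al=(abs(Q[...,2]-5)<9)&poly([(20,200),(135,200),(175,310),(80,345)])
a=Q[al];
for yy in range(-150,30,12):
    s_=a[abs(a[:,1]-yy)<3]
    if len(s_)>5: print(yy,s_[:,0].min().round(1),s_[:,0].max().round(1))
E
```

```text
[nan nan nan nan nan]
ribtops [ 0.00122047 -0.00468686  0.99998827] 0.0003485695591698975 [-17.67191166 -53.10058737  10.14587494]
tab [ 0.00255662 -0.027227    0.999626  ] 0.0007302111330094286 [ 0.63080224 -0.2883366   5.02442274]
-150 -62.2 64.2
-138 -61.3 64.1
-126 -59.7 64.1
-114 -59.3 63.9
-102 -57.9 63.8
-90 -57.4 63.9
-78 -57.2 64.1
-66 -56.6 63.8
-54 -55.4 63.9
-42 -54.0 64.2
-30 -52.7 64.0
-18 -25.3 24.0
-6 -25.0 23.7
6 -25.6 24.1
18 -25.5 23.9
```

View pics/s5c.png

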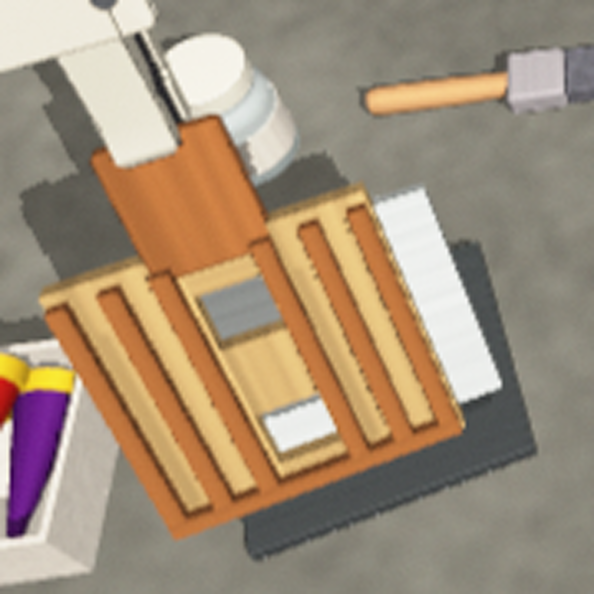

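```bash
python3 -m jog '0 0 0.065 -0.3 0 0.25 -1; 0 0 0 -0.4 0 0.35 -1; 0 0 0 -0.35 0 0.25 -1; 0 0 0 -0.18 0 0.13 -1; 0 0 0 0 0 0 -1; 0 0 0 0 0 0 -1; 0 0 0 0 0 0 -1'
python3 - <<'E'
from h import *
print(ctrl.get_obs()['joint_pos'],delta(RA,tcp_for([.0011,.0042,.0],RA)))
T=tool();p,d=vision.snapshot("wrist");cv2.imwrite("pics/w6.png",p[:,:,::-1]);np.save("pics/w6.npy",d);np.save("pics/w6T.npy",T)
Q=(world("wrist",d,T)-tab)@S*1e3
cv2.imwrite("pics/w6c.png",cv2.resize(p[105:275,160:330,::-1],None,fx=3.5,fy=3.5,interpolation=cv2.INTER_CUBIC))
m=(abs(Q[...,1]+37)<3)&(Q[...,2]<-8)&(Q[...,2]>-26)&(abs(Q[...,0])<90)
print(m.sum(),Q[m].min(0),Q[m].max(0))
m=(abs(Q[...,1]+21)<4)&(Q[...,2]>36)&(Q[...,2]<65)&(abs(Q[...,0])<90)
print(m.sum(),Q[m].min(0),Q[m].max(0))
E
```

```text
clock: 12.48
tool_pos: [0.5057, -0.2786, 0.2034]
orientation: [-180.0, -29.8, 3.7]
force: [-0.1, -0.2, -2.9]
opening: 0.0114
[ -18.31365397   -2.76455492  -26.00093744  -16.88320575  -40.00244247
 -147.58934395] (array([ 0.00498946, -0.00890901, -0.01305649]), array([-1.28014716e+00, -1.34616758e-05,  1.70493029e-02]))
1963 [-13.06161892 -39.99384377 -24.37672505] [ 76.14834911 -34.57419823 -11.55504779]
1386 [-63.57240534 -24.99832245  37.85743662] [ 66.59606288 -17.07345003  61.74093729]
```

View pics/w6c.png

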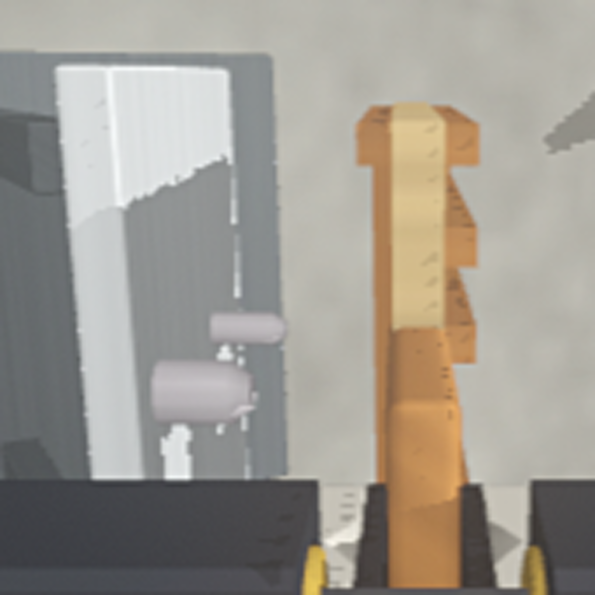

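```bash
python3 -m jog '0 0 0 -0.25 0 0 -1; 0 0 0 -0.3 0 0 -1; 0 0 0 -0.25 0 0 -1; 0 0 0 -0.2 0 0 -1; 0 0 0 -0.12 0 0 -1; 0 0 0 -0.08 0 0 -1; 0 0 0 0 0 0 -1; 0 0 0 0 0 0 -1'
python3 - <<'E'
from h import *
print(delta(RA,tcp_for([.0011,.0042,.0],RA)),ctrl.get_obs()['force'],ctrl.get_obs()['moment'])
E
```

```text
clock: 13.52
tool_pos: [0.4639, -0.2812, 0.1791]
orientation: [-180.0, -29.8, 3.7]
force: [1.2, -0.1, -1.8]
opening: 0.0113
(array([ 0.00301503, -0.00336133, -0.01517278]), array([-0.07112503,  0.00181114,  0.0099007 ])) [ 1.18412495 -0.12325337 -1.8191365 ] [-0.31894837  2.03010362  0.03943102]
```

```bash
python3 -m jog '0 0 0 -0.04 0 0 -1; 0 0 0 -0.03 0 0 -1; 0 0 0 0 0 0 -1; 0 0 0 0 0 0 -1'
python3 - <<'E'
from h import *
print(delta(RA,tcp_for([.0011,.0042,.0],RA)),ctrl.get_obs()['force'],ctrl.get_obs()['moment'])
p,d=vision.snapshot("side");cv2.imwrite("pics/s7.png",cv2.resize(p[100:230,270:400,::-1],None,fx=4.5,fy=4.5,interpolation=cv2.INTER_CUBIC))
E
```

```text
clock: 14.02
tool_pos: [0.4615, -0.2813, 0.1777]
orientation: [-180.0, -29.8, 3.7]
force: [2.2, -0.4, -1.1]
opening: 0.0112
(array([ 0.00264395, -0.00494408, -0.01623537]), array([-0.00068386,  0.00356123,  0.009911  ])) [ 2.20753866 -0.39687761 -1.12743551] [-0.12852559  1.279233    0.02972085]
```

View pics/s7.png

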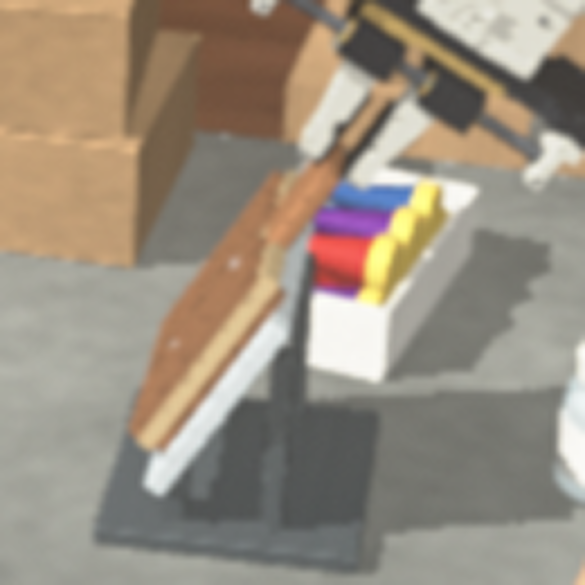

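```bash
python3 -m jog '0 0 0 0 0 0.05 -1; 0 0 0 0 0 0.05 -1; 0 0 0 0 0 0.04 -1; 0 0 0 0 0 0.02 -1; 0 0 0 -0.01 0 0 -1; 0 0 0 0 0 0 -1'
python3 - <<'E'
from h import *
print(delta(RA,tcp_for([.0011,-.0018,.0],RA)),ctrl.get_obs()['force'],ctrl.get_obs()['moment'])
E
```

```text
clock: 14.82
tool_pos: [0.4643, -0.2812, 0.1719]
orientation: [-180.0, -29.8, 3.7]
force: [3.7, 0.5, -0.1]
opening: 0.0114
(array([ 0.00355086, -0.00469733, -0.01717148]), array([ 0.01127753,  0.0019511 , -0.00122892])) [ 3.73845189  0.49411074 -0.12287798] [-0.39403085  0.65501006 -0.16085884]
```

```bash
python3 -m jog '0 0 0 0 0 0.015 -1; 0 0 0 0 0 0.015 -1; 0 0 0 0 0 0 -1; 0 0 0 0 0 0 -1'
python3 - <<'E'
from h import *
print(delta(RA,tcp_for([.0011,-.0018,.0],RA)),S.T@ctrl.get_obs()['force'],ctrl.get_obs()['moment'])
E
```

```text
clock: 15.32
tool_pos: [0.4648, -0.2814, 0.1716]
orientation: [180.0, -29.8, 3.7]
force: [-1.2, 0.2, 5.9]
opening: 0.0114
(array([ 0.00960728, -0.00990033, -0.01183858]), array([ 0.00387637, -0.00555773, -0.01386508])) [0.29211048 5.72554994 1.94827796] [-0.08009271  0.95307166  0.10626684]
```

```bash
python3 -m jog '0 0 0 0 0 0 -0.6; 0 0 0 0 0 0 -0.3; 0 0 0 0 0 0 0; 0 0 0 0 0 0 0; 0 0 0 0 0 0 0; 0 0 0 0 0 0 0'
python3 - <<'E'
from h import *
print(ctrl.get_obs()['opening'],S.T@ctrl.get_obs()['force'])
T=tool();p,d=vision.snapshot("wrist");cv2.imwrite("pics/w8.png",p[:,:,::-1])
p,d=vision.snapshot("side");cv2.imwrite("pics/s8.png",cv2.resize(p[100:230,270:400,::-1],None,fx=4.5,fy=4.5,interpolation=cv2.INTER_CUBIC))
E
```

```text
clock: 16.08
tool_pos: [0.4646, -0.281, 0.1706]
orientation: [-179.9, -29.8, 3.7]
force: [1.3, 0.3, 0.2]
opening: 0.0439
0.043851297499115226 [ 0.16488361 -0.44852366  1.26281963]
```

View pics/w8.png

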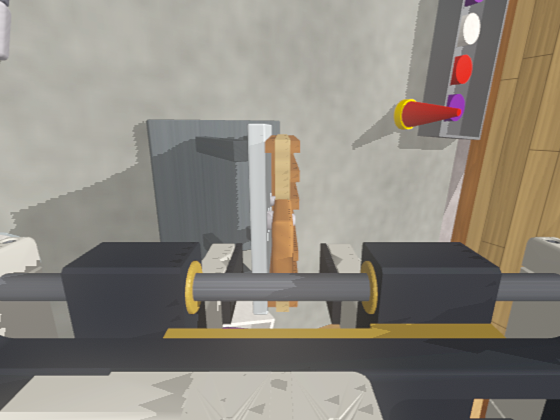

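View pics/s8.png

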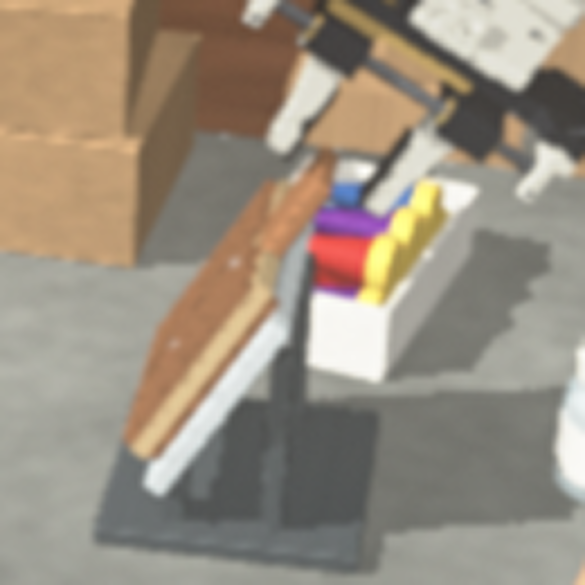

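```bash
python3 -m jog '0 0 0 0 0 -0.3 0; 0 0 0 0 0 -0.6 0; 0 0 0 0 0 -0.7 0; 0 0 0 0 0 -0.7 0; 0 0 0 0 0 -0.6 0; 0 0 0 0 0 -0.3 0; 0 0 0 0 0 0 0; 0 0 0 0 0 0 0'
python3 - <<'E'
from h import *
for n in ("scene","side","wrist"):
    p,d=vision.snapshot(n);cv2.imwrite(f"pics/{n}9.png",p[:,:,::-1])
    if n=="scene":
        W=world("scene",d);Q=(W-tab)@S*1e3
        m=poly([(72,270),(135,240),(155,290),(95,318)])
        rt=m&(abs(Q[...,2]-12)<3.5)
        c,nn,s=plane(W[rt]);print("rib plane",S.T@nn,s,np.nanmedian(Q[rt],0))
        f=m&(abs(Q[...,2]-5)<2.5);print("field",np.nanmedian(Q[f],0))
        a=Q[(abs(Q[...,2]-5)<3)&poly([(70,218),(98,206),(122,240),(90,255)])];print(np.nanpercentile(a,[1,50,99],axis=0))
    if n=="wrist":
        T=tool();Q=(world("wrist",d,T)-tab)@S*1e3
        m=(abs(Q[...,1]+37)<2.5)&(Q[...,2]<-9)&(Q[...,2]>-26)&(abs(Q[...,0])<90);print("bedtop",Q[m].min(0),Q[m].max(0))
        m=(abs(Q[...,1]+27)<3)&(abs(Q[...,2])<20)&(abs(Q[...,0])<90);print("platetop",m.sum(),Q[m].min(0),np.median(Q[m],0),Q[m].max(0))
        m=(abs(Q[...,1]-23)<4)&(abs(Q[...,2])<20)&(abs(Q[...,0])<90);print("tabtop",m.sum(),Q[m].min(0),np.median(Q[m],0),Q[m].max(0))
E
```

```text
clock: 17.18
tool_pos: [0.401, -0.2849, 0.2808]
orientation: [-179.9, -29.7, 3.6]
force: [-0.0, 0.0, -0.5]
opening: 0.0438
rib plane [-9.40353034e-04  3.22157551e-03  9.99994365e-01] 0.0008878660774082071 [ -16.66579292 -104.11554527   12.23708365]
field [ -4.99601139 -96.43062314   5.41713956]
[[-24.44685511 -41.15794404   2.96145178]
 [ -0.30142452  -6.74992408   5.97242496]
 [ 27.58402923  23.89668485   7.91956983]]
bedtop [-72.29977791 -39.47570846 -24.073758  ] [ 76.2185573  -34.51573821  -9.66898864]
platetop 506 [-63.08673841 -29.83000024  -5.44117237] [ 36.43987326 -26.48165428  -0.04801482] [ 65.98070324 -24.19543688   9.6947855 ]
tabtop 629 [-23.14666192  19.03743776  -6.09380804] [ 2.90563232 23.08812496 -0.14922108] [26.51961617 25.52863945  5.80402235]
```

View pics/scene9.png

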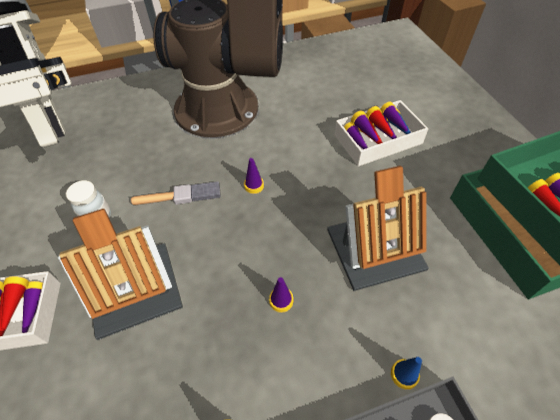

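View pics/wrist9.png

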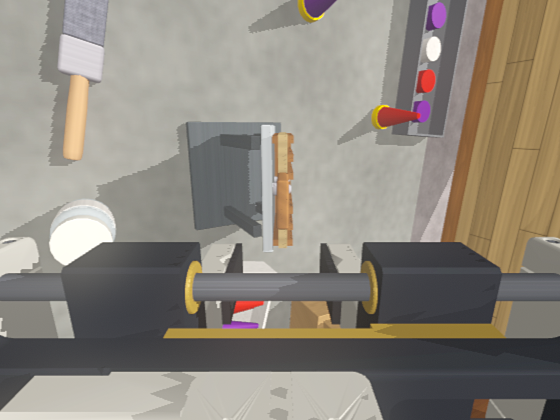

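View pics/side9.png

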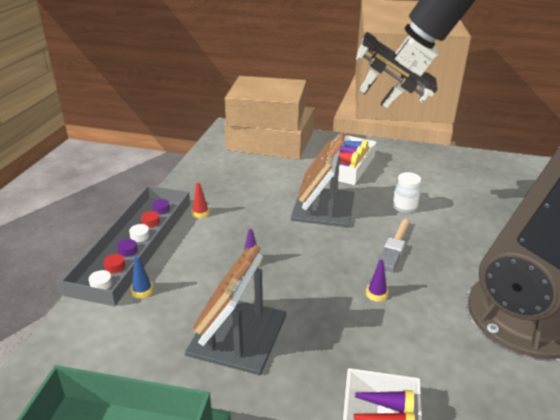

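The plate hangs flush on both pins with the six-rib face outward (scene ≈ (115,265)). The other stand is unchanged and the gripper is clear of everything.

```bash
python3 -c "
from plant import ctrl;print(ctrl.close_job(),ctrl.get_obs()['clock'])"
```

```text
the job is handed in; nothing more can be done
the job is handed in; nothing more can be done
```

The plate that showed its two-rib face now hangs turned over on the same stand's two pins, six-rib face outward and grip tab up, and it is let go. I lifted it 6 mm, drew it out and raised it clear, turned it 180° about its tab, hung it back and backed the gripper away. The job was handed in at about 17.3 s of the 48 s allowed.

My last checks, taken after letting go:
- **Flush:** the plate lies within about 0.2° of parallel to the bed. Its outer ribs measure 12.2 mm out, against 12 mm when fully home.
- **Position:** the tab and plate tops are back at their starting heights. The plate is centred on the bed to within about 1 mm.
- **Surroundings:** the gripper was well clear and the force reading was near zero. The other stand and everything else looked undisturbed in the pictures.

No check failed. The scene and wrist cameras first disagreed by about 1.5 mm on where the tab was, so I went by the wrist camera. The largest force I read after any move was about 6 N, when the plate came to rest on its pin.

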